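# Pack and latch the calibration carrier

### The arm

A 6-joint arm with a two-finger parallel gripper is mounted at the origin on a cart in front of the work surface, level with it; the furniture and walls round the work are solid. World frame = base frame: x ahead of the robot, y to its left, z up, the work surface at z = 0. Lengths are in mm, angles in degrees, forces in N, time in s.
With the tool pointing down it reaches from about 350 to 850 mm from the base axis. Payload 8.1 kg.
Tool frame: the origin (TCP) lies at the very end of the fingers, on their centre line; the grasp point (between the pads) lies 19 mm behind it; z points along the fingers, y is the line along which they close (so a half turn about z gives the same grasp; the last joint's range is limited). The gripper opens to 85 mm and grips with 20 to 120 N. Pads are 22 mm wide; open, the fingers measure 114 mm over their backs; the gripper's body (76 mm by 85 mm) begins 54 mm behind the grasp point. The pads swing forward as they close: fully open they stand 13 mm farther back than shut.
Start: joints at [-71.299, 7.471, 85.268, -0, 87.261, -4.893], TCP at [240.176, -549.837, 231.292] pointing down, gripper open.
Joint ranges: [-169.43, 169.43], [-51.17, 129.36], [1.28, 143.12], [-76.62, 256.62], [0, 156.53], [-152.29, 152.29]. Speed limits (degrees/s): [136.94, 136.94, 159.86, 180, 180, 180].

### API

Orientations are given as [roll, pitch, yaw] about the fixed x, y, z axes, in that order (R = Rz(yaw) Ry(pitch) Rx(roll)).
In Python, from bench import sense, eyes, job, models gives the robot as it stands. The module is installed in compiled form; this text tells all that it offers.
- The arm moves only by the tool apply_moves, never from a script. Its argument "rows" is a list of rows, each a list of 6 numbers: the shift along the tool's x, y, z in mm, then the turn, a rotation vector about the tool's x, y, z in rad. In form: [[dx, dy, dz, rx, ry, rz], ...]. A call has exactly 5 rows; each row shifts and turns the commanded pose from where the row before left it, along the tool's axes as they then stand; what a row does not reach is not made up. A row lasts 1/8 s, in which the tool goes at most 62.5 mm and 10.7 degrees, less where a joint would pass 70% of its speed; a pose out of reach is approached as far as the arm can. A call is refused whole if a number of a shift passes 62.5 or a number of a turn 0.188, either way. A call with a gripper value outside its range is refused whole. "fingers" is the finger opening in mm, from 0 to 85.4, set as the call begins (left out, the last holds). The fingers move at their own pace and stop on an object; "grip_force" is the grip in N (left out, the last holds). Time passes only in rows, so rows that do not move let the fingers close, or fill a call up. It gives the time, the measured TCP pose, the force, the opening and the grip force at its end, in the units of the state.
- sense(): the state, without advancing time (a new reading comes with each control period).
- eyes.snapshot(name): name is "scene" or "top" or "wrist"; returns (picture, depth): 480x640x3 uint8, red, green, blue; 480x640 float32, mm along the optical axis (not along the pixel's ray), 0 where there is no reading.
- eyes.get_calibration(name): a dict with "intrinsics" (3x3 intrinsics, pixels), "R" (3x3) and "t" (3): a world point X has camera coordinates R X + t; the wrist camera has in their place "mount" (4x4, takes a point from camera to tool coordinates, whose origin is the TCP and whose axes are the flange's). Camera axes: x right, y down, z forward; pixel columns grow to the right and rows downward; lengths in mm; the calibration is good to about 2 mm. The wrist camera is an equidistant fisheye: a pixel r from the principal point sees the ray r / f radians off the axis. A picture is of the moment at which its call begins: read the wrist's pose just before it. get_calibration takes no time and is no camera call.
- job.hand_in(): hands the job in; it is judged then, once.
Trained networks look in the newest picture that a camera, given by its name, has taken for a name from the list of things; names that differ only in an ending like _2 or _b are one class to them, and where a whole thing is asked for, a point or a joint stands for the part that bears it (a point fixed in the world has none). Each returns a list of dicts, best first, with "confidence" (0 to 1); they miss things now and then, are a little off and sometimes report something else, mostly with a low value. They report only what shows in the picture. A call takes as long as a camera call. They do not tell look-alikes from the thing itself.
- models.boxes_of(name, camera): "xyz" ([x, y, z] in mm, in world coordinates, good to about 4 mm: the middle of the surface that is visible of it).
- models.cut_out(name, camera): "pixels" (480x640 bool, what is visible of it).
- models.place_of(name, camera): "xyz" ([x, y, z] in mm, in world coordinates, good to about 4 mm: a listed point, or the origin of a listed thing).
The state is a dict: "time": time; "joint_pos": joint angles; "qd": joint speeds; "joint_efforts": joint torques, N m; "tool_pos": TCP position; "tcp_rot": TCP orientation; "ft_force": force on the tool from outside, world axes, zero at the start; "wrist_torque": the same for the moment, N m; "finger_gap": finger opening in mm; "grip_force": force on a finger pad.
Only numpy, scipy, OpenCV 4.12 (cv2) and the standard library are available. Lean on these libraries where they do the work, as an engineer would, in place of code of your own. Each camera call takes 0.05 s, during which the arm holds its last target. There are 200 camera calls.

### The job

Pack the grey transport carrier for its trip to calibration. Lift the latch bar out of its keeper and swing it aside, move every glass scale from the black rack into a free slot of the carrier, standing fully down, and lay the one or two loose steel gauge blocks on the carrier's deck inside the lip. Then bring the bar back over the keeper and let it drop into the notch, and leave the other things on the bench alone.

Things in the scene. Friction and masses are not known exactly. Their poses are not given: they have to be found in the camera images.
- carrier: The grey transport carrier, fixed to the bench, the bar along its top. Origin at bench level under the centre of its slotted block (76 along x, 150 along y, 44 tall). y points away from the robot along the row of three slots, x to the robot's right, z up. On the left (-x) the gauge deck; pivot post axis at x 22, y -84 (126 tall); keeper at x 22, y 84 (120 tall).
- slot_1 (a point): Mouth of carrier slot 1 (nearest the pivot post and the robot, carrier y = -42): its centre at the block's top face, 44 above the bench. The slot runs 68 along the carrier's x, is 8 wide and 38 deep, the mouth flared to 16 wide over the top 8. A scale fully down has its rail's middle 44 above this point.
- slot_2 (a point): Mouth of carrier slot 2 (the middle one, y = 0): its centre at the block's top face, 44 above the bench. The slot runs 68 along the carrier's x, is 8 wide and 38 deep, the mouth flared to 16 wide over the top 8. A scale fully down has its rail's middle 44 above this point.
- slot_3 (a point): Mouth of carrier slot 3 (nearest the keeper, y = 42): its centre at the block's top face, 44 above the bench. The slot runs 68 along the carrier's x, is 8 wide and 38 deep, the mouth flared to 16 wide over the top 8. A scale fully down has its rail's middle 44 above this point.
- deck (a point): Centre of the gauge deck on its surface, 50 above the bench: a flat rubber-covered shelf at the left of the carrier, 46 (along x) by 130 (along y) inside a lip 5 high and 4 thick all round. Axes as the carrier's.
- notch (a point): Floor of the keeper's notch, 104 above the bench: a gap 18 wide between two prongs 5 thick that rise 16 above it. The closed bar lies in it.
- bar_knob (a point): Middle of the upright round grip (16 across, 34 tall) at the free, far end of the steel latch bar, 200 from the pivot axis, 32 beyond the keeper; 132 above the bench with the bar down. Its foot is on the bar's top, 18 below this point; bar 8 wide, 10 tall. Take it from above with a finger on each side of the bar. Turns with the bar: y points along the bar away from the pivot, z up.
- bar_swing (a joint): Swing of the bar about the vertical pivot post, rad: 0 closed, over the slots and in line with the notch (a stop there); grows to 1.35 as the grip end moves to the robot's right (towards the carrier's +x, clockwise from above). At about 0.5 it is clear of the carrier's slots and not yet in the way at the rack. Slight friction: it stays where it is left.
- bar_lift (a joint): Height of the bar above its lowest position, m, 0 to 0.06: the bar stays level, slides up and down the pivot post and falls back under its own weight (160 g). At 0 with bar_swing near 0 it lies in the notch, 8 mm above the rails of standing scales; to pass over the keeper's prong it must be lifted over 0.016.
- rack: The black storage rack fixed to the bench, 76 by 120, 40 tall, with three slots like the carrier's (8 wide, 34 deep, 40 apart along its y). Origin at bench level under its centre.
- scale_1_rail (a point): Glass scale 1: clear upright plate in a thin aluminium frame, 64 wide, 5 thick, 90 tall with the grip rail (10 thick, 16 tall) along its whole top edge; pinch the rail across its 10 mm. About 90 g. All alike; two or three are present, at first in rack slots. This point: middle of the rail, 82 above the lower edge. x along the width, y through the thickness, z up.
- scale_2_rail (a point): Glass scale 2: clear upright plate in a thin aluminium frame, 64 wide, 5 thick, 90 tall with the grip rail (10 thick, 16 tall) along its whole top edge; pinch the rail across its 10 mm. About 90 g. All alike; two or three are present, at first in rack slots. This point: middle of the rail, 82 above the lower edge. x along the width, y through the thickness, z up.
- scale_3_rail (a point): Glass scale 3: clear upright plate in a thin aluminium frame, 64 wide, 5 thick, 90 tall with the grip rail (10 thick, 16 tall) along its whole top edge; pinch the rail across its 10 mm. About 90 g. All alike; two or three are present, at first in rack slots. This point: middle of the rail, 82 above the lower edge. x along the width, y through the thickness, z up.
- scale_1: Glass scale 1 itself (see its rail); origin at the middle of its lower edge, axes as its rail's.
- scale_2: Glass scale 2 itself (see its rail); origin at the middle of its lower edge, axes as its rail's.
- scale_3: Glass scale 3 itself (see its rail); origin at the middle of its lower edge, axes as its rail's.
- gauge_a_mid (a point): Centre of a small ground steel gauge block, 24 (x) x 26 (y) x 22 tall, 110 g, lying loose on the bench; there are one or two, alike. z up. One may start at the left, near the corner of the big measuring machine: keep the gripper's long side turned along the machine there.
- gauge_b_mid (a point): Centre of a small ground steel gauge block, 24 (x) x 26 (y) x 22 tall, 110 g, lying loose on the bench; there are one or two, alike. z up. One may start at the left, near the corner of the big measuring machine: keep the gripper's long side turned along the machine there.
- gauge_a: This gauge block itself, origin at the centre of its underside.
- gauge_b: This gauge block itself, origin at the centre of its underside.
- eye_loupe: Bystander: black eye loupe, 41 across, 31 tall.
- pin: Bystander: steel pin gauge 12 x 50 lying on the bench.
Things that resemble listed ones, but are neither listed nor needed, are in the scene too. Leave any turquoise or yellow look-alike of the gauge_b alone. What is shaped like the scale_2 but orange is not meant.

How it is judged (in metres and radians):
On the way, in this order (a step that is already met when the one before it is completed fails the run):
1. the latch bar is lifted out of the notch and swung aside by at least 0.38 rad (value of joint bar_swing above 0.38 rad), for 0.2 s.
2. all scales stand down in carrier slots and all gauge blocks lie on the deck, the bar still aside (x of scale_1_rail in the frame of carrier between -0.012 and 0.012 m and y of scale_1_rail in the frame of carrier between -0.06 and 0.06 m and z of scale_1_rail in the frame of carrier between 0.08 and 0.0925 m and angle between each of scale_1_rail, scale_2_rail, scale_3_rail's own z axis and vertical below 0.17 rad and x of scale_2_rail in the frame of carrier between -0.012 and 0.012 m and y of scale_2_rail in the frame of carrier between -0.06 and 0.06 m and z of scale_2_rail in the frame of carrier between 0.08 and 0.0925 m and x of scale_3_rail in the frame of carrier between -0.012 and 0.012 m and y of scale_3_rail in the frame of carrier between -0.06 and 0.06 m and z of scale_3_rail in the frame of carrier between 0.08 and 0.0925 m and x of gauge_a_mid in the frame of carrier between -0.082 and -0.048 m and y of gauge_a_mid in the frame of carrier between -0.059 and 0.059 m and z of gauge_a_mid in the frame of carrier between 0.056 and 0.068 m and x of gauge_b_mid in the frame of carrier between -0.082 and -0.048 m and y of gauge_b_mid in the frame of carrier between -0.059 and 0.059 m and z of gauge_b_mid in the frame of carrier between 0.056 and 0.068 m and value of joint bar_swing above 0.2 rad), for 0.2 s.
At the end, for the whole second after the job is handed in: Every scale present stands in a carrier slot (rail middle 80 to 92.5 mm above the carrier's base, within 12 mm of the slot row's line, tilted under 0.17 rad), every gauge block present lies on the deck inside the lip, the bar lies in the notch (swing under 0.06 rad, lift under 4 mm), all at rest (x of scale_1_rail in the frame of carrier between -0.012 and 0.012 m and y of scale_1_rail in the frame of carrier between -0.06 and 0.06 m and z of scale_1_rail in the frame of carrier between 0.08 and 0.0925 m and angle between each of scale_1_rail, scale_2_rail, scale_3_rail's own z axis and vertical below 0.17 rad and x of scale_2_rail in the frame of carrier between -0.012 and 0.012 m and y of scale_2_rail in the frame of carrier between -0.06 and 0.06 m and z of scale_2_rail in the frame of carrier between 0.08 and 0.0925 m and x of scale_3_rail in the frame of carrier between -0.012 and 0.012 m and y of scale_3_rail in the frame of carrier between -0.06 and 0.06 m and z of scale_3_rail in the frame of carrier between 0.08 and 0.0925 m and x of gauge_a_mid in the frame of carrier between -0.082 and -0.048 m and y of gauge_a_mid in the frame of carrier between -0.059 and 0.059 m and z of gauge_a_mid in the frame of carrier between 0.056 and 0.068 m and x of gauge_b_mid in the frame of carrier between -0.082 and -0.048 m and y of gauge_b_mid in the frame of carrier between -0.059 and 0.059 m and z of gauge_b_mid in the frame of carrier between 0.056 and 0.068 m and value of joint bar_swing below 0.06 rad and value of joint bar_lift below 0.004 m and linear speed of each of scale_1, scale_2, scale_3, gauge_a, gauge_b below 0.03 m/s); the robot touches nothing.
It fails at once if a bystander (loupe, pin gauge) is moved more than 30 mm (distance of any of eye_loupe, pin from where it was at the start of the episode above 0.03 m).
Of scale_1, scale_2, scale_3 only 2 to 3 are there at a start; the rules pass over those that are not, and their reading is None.
Of gauge_a, gauge_b only 1 to 2 are there at a start; the rules pass over those that are not, and their reading is None.
At some moment in a run one of gauge_a, gauge_b may be knocked a few centimetres aside while the robot is not near it.
It also fails if it takes over 210 s, if anything falls off the work surface, if the arm or the gripper's body presses on something with over 40 N, if the wrist force passes 120 N, or if a joint passes its speed limit or range.

## Working session

There is one attempt and no reset: what is moved stays moved. The work goes in short steps, Python scripts to look and compute and a tool call to move; the robot and the scene stay as the last step left them, time stands still between calls to the robot, and variables do not carry over. Pictures are saved under pics/ and viewed, at most 14 in all, crops included, and the job is handed in when it is done.

Besides the shell and the picture viewer there is one more tool, called after "Emit:" in YAML: its name, and indented under it one key for each argument. apply_moves: Moves the arm, as the interface text tells. Its arguments: {"type":"object","properties":{"rows":{"type":"array"},"fingers":{"type":"number"},"grip_force":{"type":"number"}},"required":["rows"]}

```bash
mkdir -p pics; cat > h.py <<'E'
import numpy as np, cv2
from bench import sense, eyes, job, models
def snap(n,f=None):
    p,d=eyes.snapshot(n)
    if f: cv2.imwrite('pics/'+f,p[:,:,::-1])
    return p,d
def world(n,u,v,d):
    c=eyes.get_calibration(n);K=np.array(c['intrinsics'])
    X=np.linalg.inv(K)@np.array([u,v,1.])*d
    return np.array(c['R']).T@(X-np.array(c['t']).ravel())
def pix(n,X):
    c=eyes.get_calibration(n)
    x=np.array(c['intrinsics'])@(np.array(c['R'])@np.array(X)+np.array(c['t']).ravel())
    return x[:2]/x[2]
E
python3 - <<'E'
from h import *
print(sense())
for c in ['top','scene']:
    p,d=snap(c,c+'1.png')
    for n in ['carrier','slot_1','slot_2','slot_3','deck','notch','bar_knob','rack','scale_1_rail','gauge_a_mid','eye_loupe','pin']:
        print(c,n,[(np.round(r['xyz']).tolist(),round(r['confidence'],2)) for r in models.place_of(n,c)])
E
```

```text
{'time': 0.0, 'joint_pos': array([-7.12975636e+01,  7.51563417e+00,  8.53303164e+01, -8.73524088e-04,
        8.72617501e+01, -4.89320610e+00]), 'qd': array([ 0.00596224,  0.02118152, -0.02701236, -0.0388787 ,  0.11690114,
        0.04622791]), 'joint_efforts': array([-1.70330532e-03, -5.69405758e+01, -5.00548339e+01, -5.14313961e-04,
        1.48545729e-02,  1.05794149e-05]), 'tool_pos': array([ 240.00147153, -549.29782612,  230.22901369]), 'tcp_rot': array([-1.79892617e+02, -8.31746690e-03,  2.35956773e+01]), 'ft_force': array([-0.26454783, -0.16802012, -0.17777162]), 'wrist_torque': array([ 0.02717414, -0.04030418, -0.08881587]), 'grip_force': 0.0, 'finger_gap': 85.44674943143099}
top carrier [([524.0, -263.0, 0.0], 0.64)]
top slot_1 [([489.0, -250.0, 45.0], 0.97), ([564.0, -285.0, 44.0], 0.86), ([526.0, -266.0, 44.0], 0.71), ([526.0, -268.0, -2.0], 0.2)]
top slot_2 [([489.0, -250.0, 45.0], 0.97), ([564.0, -285.0, 44.0], 0.86), ([526.0, -266.0, 44.0], 0.71), ([526.0, -268.0, -2.0], 0.2)]
top slot_3 [([489.0, -250.0, 45.0], 0.97), ([564.0, -285.0, 44.0], 0.86), ([526.0, -266.0, 44.
[... 698 characters left out ...]
cene slot_2 [([490.0, -247.0, 43.0], 0.84), ([529.0, -264.0, 44.0], 0.7), ([470.0, -445.0, -1.0], 0.68), ([567.0, -286.0, 44.0], 0.67)]
scene slot_3 [([490.0, -247.0, 43.0], 0.84), ([529.0, -264.0, 44.0], 0.7), ([470.0, -445.0, -1.0], 0.68), ([567.0, -286.0, 44.0], 0.67)]
scene deck [([554.0, -207.0, 51.0], 0.81)]
scene notch [([594.0, -320.0, 102.0], 0.78)]
scene bar_knob [([622.0, -338.0, 134.0], 0.89), ([469.0, -445.0, 10.0], 0.36)]
scene rack [([406.0, -318.0, 1.0], 0.92), ([411.0, -319.0, 86.0], 0.43)]
scene scale_1_rail [([372.0, -297.0, 86.0], 0.72)]
scene gauge_a_mid [([395.0, -93.0, 5.0], 0.68)]
scene eye_loupe [([677.0, -362.0, 3.0], 0.79)]
scene pin [([592.0, -451.0, -1.0], 0.54)]
```

View pics/top1.png

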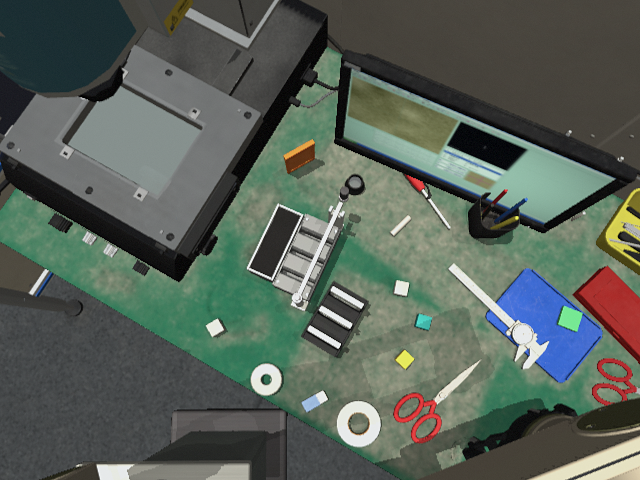

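View pics/scene1.png

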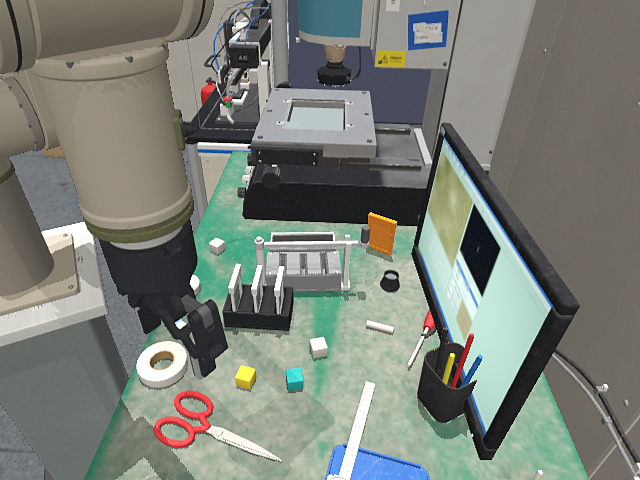

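```bash
cat >> h.py <<'E'
def cloud(n,d):
    c=eyes.get_calibration(n);K=np.array(c['intrinsics'])
    v,u=np.mgrid[:480,:640]
    P=np.stack([(u-K[0,2])/K[0,0]*d,(v-K[1,2])/K[1,1]*d,d],-1)
    return (P-np.array(c['t']).ravel())@np.array(c['R'])
def rect(W,m):
    m=m.astype(np.uint8);n,l,s,_=cv2.connectedComponentsWithStats(m)
    for i in range(1,n):
        if s[i,4]<25: continue
        q=W[l==i]; r=cv2.minAreaRect(q[:,:2].astype(np.float32))
        print(s[i,4],np.round(r[0],1),np.round(r[1],1),round(r[2],1),'z',np.round(np.median(q[:,2]),1),'mean',np.round(q[:,:2].mean(0),1))
E
python3 - <<'E'
from h import *
for c in ['top','scene']:
    p,d=snap(c); W=cloud(c,d); x,y,z=W[...,0],W[...,1],W[...,2]
    ok=d>0
    print(c,'rails');rect(W,ok&(x>340)&(x<470)&(y<-250)&(y>-380)&(z>84)&(z<110))
    print('bar');rect(W,ok&(x>430)&(x<660)&(y<-170)&(y>-380)&(z>100)&(z<170))
    print('block');rect(W,ok&(x>440)&(x<640)&(y<-140)&(y>-380)&(z>38)&(z<60))
    for cx,cy in [(395,-92),(470,-446)]:
        print('g');rect(W,ok&(abs(x-cx)<40)&(abs(y-cy)<40)&(z>17)&(z<40))
    print('rack');rect(W,ok&(x>330)&(x<480)&(y<-230)&(y>-400)&(z>33)&(z<48))
E
```

```text
top rails
228 [ 445.5 -340.4] [63.4 10.4] 59.1 z 95.9 mean [ 445.  -340.3]
223 [ 411.2 -319.8] [63.8 10.1] 59.0 z 96.0 mean [ 411.  -319.9]
218 [ 377.  -299.4] [63.8 10. ] 59.0 z 96.5 mean [ 377.1 -299.1]
bar
798 [ 533.7 -296.4] [ 28.1 218.7] 66.5 z 114.8 mean [ 542.4 -299.5]
block
3839 [ 545.3 -231.8] [104.2 150.4] 65.4 z 48.7 mean [ 545.2 -229.7]
613 [ 516.3 -295.3] [ 17.3 150.1] 65.5 z 44.1 mean [ 515.3 -295.5]
292 [ 460.4 -337.1] [83.8 39.9] 89.1 z 40.6 mean [ 455.3 -332.6]
g
191 [397.6 -94.5] [25.5 26.4] 30.0 z 22.0 mean [397.6 -94.7]
g
187 [ 469.8 -448.2] [25.2 26.4] 76.7 z 22.5 mean [ 469.3 -448. ]
rack
154 [ 465.  -271.8] [17.1 37.2] 65.1 z 44.3 mean [ 461.7 -271.5]
134 [ 468.4 -244. ] [20.6 27.9] 0.3 z 44.4 mean [ 470.1 -242.9]
1863 [ 411.5 -320. ] [ 76.  120.1] 58.9 z 40.2 mean [ 408.3 -318.7]
scene rails
106 [ 450.4 -260.9] [ 8.  39.4] 74.1 z 100.4 mean [ 443.3 -259.5]
206 [ 374.9 -299.4] [65.3 10.3] 58.6 z 96.5 mean [ 373.  -304.5]
205 [ 408.6 -320.7] [66.4 10.1] 58.8 z 96.5 mean [ 407. -325.]
192 [ 443.1 -340.7] [65.1 10.2] 59.3 z 96.7 mean [ 440.9 -345.6]
bar
191 [ 621.3 -337.3] [16.3 15.2] 0.2 z 131.6 mean [ 619.6 -339.5]
772 [ 522.3 -287.6] [ 30.2 195.6] 63.3 z 113.7 mean [ 519.  -291.4]
block
581 [ 558.4 -196.4] [ 33.4 137.5] 65.1 z 52.4 mean [ 558.8 -194.3]
1976 [ 523.5 -265.7] [ 82.5 156.6] 65.0 z 45.3 mean [ 527.4 -266. ]
55 [ 590.7 -326.6] [20.8  9.1] 69.3 z 49.5 mean [ 588.  -331.7]
236 [ 453.4 -343.8] [75.7 18.9] 59.4 z 41.3 mean [ 456.2 -340.7]
g
115 [394.6 -93.9] [26.4 26.8] 28.4 z 22.9 mean [394.6 -96.4]
g
210 [ 467.6 -448.1] [27.2 26.3] 77.4 z 22.9 mean [ 467.  -449.4]
rack
252 [ 460.7 -252.5] [53.4 30.1] 60.3 z 45.0 mean [ 459.6 -258.1]
1538 [ 409.1 -318.9] [ 80.  120.8] 59.0 z 40.9 mean [ 407.3 -329.3]
```

```bash
cat >> h.py <<'E'
CY=np.radians(-24.6); C0=np.array([527.4,-268.6])
def car(x,y):
    return C0+x*np.array([np.sin(CY),-np.cos(CY)])+y*np.array([np.cos(CY),np.sin(CY)])
def go(x,y,z,yaw):
    s=sense();p=s['tool_pos'];r=s['tcp_rot']
    a=(r[2]-yaw+180)%360-180; t=np.radians(yaw)
    D=np.array([x,y,z])-p
    print('t',round(s['time'],2),'pos',np.round(p,1),'rpy',np.round(r,1),'gap',round(s['finger_gap'],1))
    print(' turn z rad',round(np.radians(a),3),' then shift',np.round([D[0]*np.cos(t)+D[1]*np.sin(t),D[0]*np.sin(t)-D[1]*np.cos(t),-D[2]],1))
def wrist(f=None):
    s=sense();p,d=snap('wrist',f);return s,p,d
def wcloud(s,d):
    from scipy.spatial.transform import Rotation as R
    c=eyes.get_calibration('wrist');K=np.array(c['intrinsics']);M=np.array(c['mount'])
    v,u=np.mgrid[:480,:640];a=(u-K[0,2])/K[0,0];b=(v-K[1,2])/K[1,1];r=np.hypot(a,b)+1e-9
    k=np.tan(np.minimum(r,1.5))/r
    P=np.stack([a*k*d,b*k*d,d],-1)@M[:3,:3].T+M[:3,3]
    return P@R.from_euler('xyz',s['tcp_rot'],degrees=True).as_matrix().T+s['tool_pos']
E
python3 -c "
from h import *
print(car(22,116));go(*car(22,116),230,-24.6)"
```

```text
[ 623.71321122 -336.8917663 ]
t 1.4 pos [ 240.2 -549.8  231.3] rpy [180.   -0.   23.6] gap 85.5
 turn z rad 0.841  then shift [ 260.1 -353.3    1.3]
```

Emit:
apply_moves:
  rows:
    - [0,0,0,0,0,0.168]
    - [0,0,0,0,0,0.168]
    - [0,0,0,0,0,0.168]
    - [0,0,0,0,0,0.168]
    - [0,0,0,0,0,0.168]
  fingers: 60

```text
time: 2.02
tool_pos: [240.2, -549.8, 231.3]
tcp_rot: [-180.0, 0.0, -24.9]
ft_force: [-0.8, -0.3, -0.0]
finger_gap: 60.0
grip_force: 0.0
```

Emit:
apply_moves:
  rows:
    - [26,-35,0,0,0,0]
    - [26,-35,0,0,0,0]
    - [26,-35,0,0,0,0]
    - [26,-35,0,0,0,0]
    - [26,-35,0,0,0,0]

```text
time: 2.65
tool_pos: [432.3, -443.9, 231.4]
tcp_rot: [180.0, -0.0, -24.5]
ft_force: [0.6, 0.5, 0.3]
finger_gap: 60.3
grip_force: 0.0
```

Emit:
apply_moves:
  rows:
    - [26,-35,0,0,0,0]
    - [26,-35,0,0,0,0]
    - [26,-35,0,0,0,0]
    - [26,-35,0,0,0,0]
    - [0,0,0,0,0,0]

```text
time: 3.28
tool_pos: [586.2, -358.0, 230.7]
tcp_rot: [-180.0, 0.0, -24.3]
ft_force: [-0.0, -0.8, -0.2]
finger_gap: 60.3
grip_force: 0.0
```

```bash
python3 - <<'E'
from h import *
s,p,d=wrist('w1.png');W=wcloud(s,d);x,y,z=W[...,0],W[...,1],W[...,2];ok=d>0
print('knob');rect(W,ok&(x>590)&(x<660)&(y<-290)&(y>-380)&(z>138)&(z<170))
print('bar');rect(W,ok&(x>430)&(x<660)&(y<-170)&(y>-400)&(z>106)&(z<120))
print('rails');rect(W,ok&(x>340)&(x<470)&(y<-270)&(y>-380)&(z>84)&(z<110))
print('blk');rect(W,ok&(x>440)&(x<640)&(y<-140)&(y>-380)&(z>38)&(z<60))
for n in ['bar_knob','slot_1','deck','scale_1_rail']:
    print(n,[(np.round(r['xyz']).tolist(),round(r['confidence'],2)) for r in models.place_of(n,'wrist')])
go(*car(22,116),230,-24.6)
E
```

```text
knob
524 [ 622.8 -335.2] [15.5 15.3] 52.6 z 147.3 mean [ 623.3 -336.1]
bar
150 [ 624.8 -338.2] [16.9 10.3] 35.6 z 113.2 mean [ 626.1 -340. ]
2140 [ 525.2 -288.1] [ 17.3 191.9] 66.8 z 113.6 mean [ 531.1 -293.6]
136 [ 598.1 -311.7] [ 5.3 11.1] 65.1 z 116.1 mean [ 599.  -312.6]
131 [ 588.9 -332. ] [ 5.4 10.5] 65.2 z 118.8 mean [ 590.  -332.7]
rails
955 [ 444.2 -338.8] [62.7 11.9] 58.9 z 94.8 mean [ 446.4 -338.6]
890 [ 409.9 -318.4] [64.  11.4] 59.3 z 94.5 mean [ 412.1 -318.6]
251 [ 380.9 -297.7] [58.3  5.8] 63.0 z 88.1 mean [ 385.8 -288.8]
blk
2071 [ 518.2 -294. ] [ 19.6 171.1] 65.3 z 43.6 mean [ 513.5 -293.1]
7636 [ 548. -230.] [ 99.8 142.4] 65.5 z 49.7 mean [ 570.9 -230.4]
41 [ 566.1 -307.7] [10.9  6.9] 4.6 z 43.5 mean [ 566.3 -308. ]
516 [ 510.2 -255.1] [22.4 31.1] 65.4 z 43.5 mean [ 511.3 -256.6]
1261 [ 443.9 -334.1] [68.1 46.2] 59.0 z 40.1 mean [ 455.3 -332.5]
523 [ 472.7 -235.6] [26.9 30.4] 61.8 z 43.6 mean [ 473.2 -237. ]
bar_knob [([625.0, -335.0, 132.0], 0.83)]
slot_1 [([492.0, -250.0, 42.0], 0.96), ([564.0, -283.0, 46.0], 0.92), ([527.0, -265.0, 44.0], 0.77)]
deck [([552.0, -206.0, 51.0], 0.65)]
scale_1_rail [([370.0, -298.0, 88.0], 0.65)]
t 3.52 pos [ 583.1 -361.2  231.4] rpy [180.    0.  -24.6] gap 60.3
 turn z rad -0.0  then shift [ 26.8 -39.1   1.4]
```

View pics/w1.png

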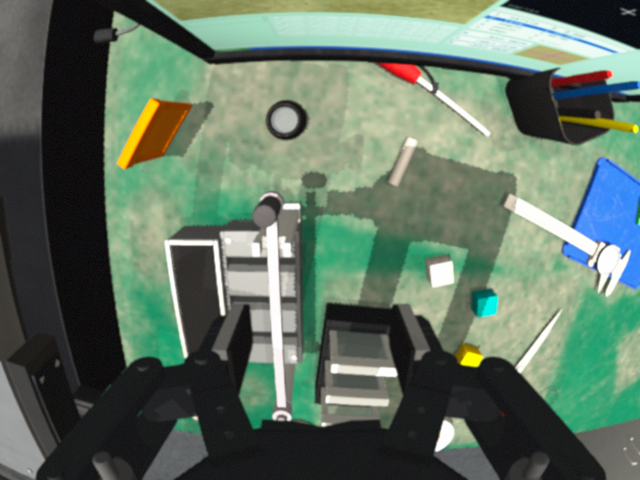

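Emit:
apply_moves:
  rows:
    - [27,-39,0,0,0,0]
    - [0,0,30,0,0,0]
    - [0,0,30,0,0,0]
    - [0,0,0,0,0,0]
    - [0,0,0,0,0,0]
  fingers: 50

```text
time: 4.15
tool_pos: [624.5, -337.1, 172.8]
tcp_rot: [180.0, -0.1, -24.6]
ft_force: [-0.9, -0.2, 0.9]
finger_gap: 49.8
grip_force: 0.0
```

```bash
sed -i 's/C0=np.array(\[527.4,-268.6\])/C0=np.array([527.5,-268.0])/' h.py; python3 -c "
from h import *
go(*car(22,116),115,-24.6)"
```

```text
t 4.15 pos [ 624.5 -337.1  172.8] rpy [ 1.80e+02 -1.00e-01 -2.46e+01] gap 49.8
 turn z rad 0.0  then shift [-1.  -0.4 57.8]
```

Emit:
apply_moves:
  rows:
    - [-1,0,20,0,0,0]
    - [0,0,20,0,0,0]
    - [0,0,16,0,0,0]
    - [0,0,0,0,0,0]
    - [0,0,0,0,0,0]

```text
time: 4.78
tool_pos: [623.9, -335.8, 115.5]
tcp_rot: [180.0, -0.0, -24.5]
ft_force: [0.0, -0.2, -0.2]
finger_gap: 50.1
grip_force: 0.0
```

Emit:
apply_moves:
  rows:
    - [0,0,0,0,0,0]
    - [0,0,0,0,0,0]
    - [0,0,0,0,0,0]
    - [0,0,0,0,0,0]
    - [0,0,0,0,0,0]
  fingers: 0
  grip_force: 40

```text
time: 5.4
tool_pos: [624.2, -336.0, 115.8]
tcp_rot: [180.0, -0.1, -24.5]
ft_force: [2.5, -1.8, 1.6]
finger_gap: 14.8
grip_force: 39.0
```

Emit:
apply_moves:
  rows:
    - [0,0,-8,0,0,0]
    - [0,0,-8,0,0,0]
    - [0,0,-8,0,0,0]
    - [0,0,-8,0,0,0]
    - [0,0,0,0,0,0]

```text
time: 6.02
tool_pos: [623.8, -335.9, 148.3]
tcp_rot: [180.0, -0.0, -24.5]
ft_force: [3.5, -0.8, -2.3]
finger_gap: 14.6
grip_force: 38.9
```

Emit:
apply_moves:
  rows:
    - [-0.27,10.4,0,0,0,0.052]
    - [-0.27,10.4,0,0,0,0.052]
    - [-0.27,10.4,0,0,0,0.052]
    - [-0.27,10.4,0,0,0,0.052]
    - [-0.27,10.4,0,0,0,0.052]

```text
time: 6.65
tool_pos: [595.5, -380.6, 147.2]
tcp_rot: [180.0, 0.0, -39.7]
ft_force: [2.6, -1.4, -1.6]
finger_gap: 14.6
grip_force: 38.9
```

Emit:
apply_moves:
  rows:
    - [-0.27,10.4,0,0,0,0.052]
    - [-0.27,10.4,0,0,0,0.052]
    - [-0.27,10.4,0,0,0,0.052]
    - [-0.27,10.4,0,0,0,0.052]
    - [-0.27,10.4,0,0,0,0.052]

```text
time: 7.28
tool_pos: [557.7, -415.7, 147.3]
tcp_rot: [180.0, 0.0, -54.5]
ft_force: [2.0, -2.4, -1.7]
finger_gap: 14.8
grip_force: 38.9
```

Emit:
apply_moves:
  rows:
    - [0,0,0,0,0,0]
    - [0,0,10,0,0,0]
    - [0,0,10,0,0,0]
    - [0,0,11,0,0,0]
    - [0,0,0,0,0,0]

```text
time: 7.9
tool_pos: [558.8, -415.5, 115.4]
tcp_rot: [-180.0, -0.1, -54.3]
ft_force: [2.6, -3.6, 1.7]
finger_gap: 14.7
grip_force: 39.4
```

Emit:
apply_moves:
  rows:
    - [0,0,0,0,0,0]
    - [0,0,0,0,0,0]
    - [0,0,0,0,0,0]
    - [0,0,-30,0,0,0]
    - [0,0,-40,0,0,0]
  fingers: 50

```text
time: 8.52
tool_pos: [557.4, -414.3, 185.1]
tcp_rot: [180.0, 0.2, -54.3]
ft_force: [-0.2, -0.4, -0.6]
finger_gap: 50.2
grip_force: 0.0
```

```bash
python3 - <<'E'
from h import *
c='top';p,d=snap(c,'top2.png'); W=cloud(c,d); x,y,z=W[...,0],W[...,1],W[...,2];ok=d>0
print(models.place_of('bar_knob','top'))
go(469,-447.5,100,76.7)
for cx,cy in [(395,-92),(470,-446)]:
    rect(W,ok&(abs(x-cx)<60)&(abs(y-cy)<45)&(z>17)&(z<40))
E
```

```text
[{'xyz': [559.0, -410.5, 137.6], 'confidence': 0.62}]
t 8.62 pos [ 560.5 -417.   192.9] rpy [-179.9   -0.5  -54.3] gap 49.7
 turn z rad -2.287  then shift [-50.8 -82.1  92.9]
38 [ 414.8 -483.5] [12.5  9.6] 76.8 z 21.8 mean [ 414.9 -483.2]
```

Emit:
apply_moves:
  rows:
    - [0,0,-10,0,0,-0.18]
    - [0,0,0,0,0,-0.18]
    - [0,0,0,0,0,-0.18]
    - [0,0,0,0,0,-0.18]
    - [0,0,0,0,0,-0.18]
  fingers: 26

```text
time: 9.25
tool_pos: [558.2, -414.9, 195.6]
tcp_rot: [-180.0, 0.0, -2.4]
ft_force: [0.5, 0.5, -0.5]
finger_gap: 26.3
grip_force: 0.0
```

Emit:
apply_moves:
  rows:
    - [0,0,0,0,0,-0.18]
    - [0,0,0,0,0,-0.18]
    - [0,0,0,0,0,-0.18]
    - [0,0,0,0,0,-0.18]
    - [0,0,0,0,0,-0.18]

```text
time: 9.88
tool_pos: [558.2, -415.0, 195.7]
tcp_rot: [-180.0, -0.0, 49.2]
ft_force: [-0.0, 0.2, 0.5]
finger_gap: 25.9
grip_force: 0.0
```

Emit:
apply_moves:
  rows:
    - [0,0,0,0,0,-0.18]
    - [0,0,0,0,0,0]
    - [0,-50,0,0,0,0]
    - [0,-40,0,0,0,0]
    - [0,0,0,0,0,0]

```text
time: 10.5
tool_pos: [478.8, -367.3, 195.0]
tcp_rot: [-179.8, -0.0, 58.8]
ft_force: [1.4, -0.7, -0.1]
finger_gap: 25.8
grip_force: 0.0
```

```bash
python3 - <<'E'
from h import *
s,p,d=wrist();W=wcloud(s,d);x,y,z=W[...,0],W[...,1],W[...,2];ok=d>0
print('rails');rect(W,ok&(x>340)&(x<470)&(y<-260)&(y>-380)&(z>84)&(z<110))
go(444.3,-339.9,100,59)
E
```

```text
rails
67 [ 460.9 -272.8] [ 0.9 31. ] 36.3 z 107.6 mean [ 460.8 -272.7]
1451 [ 443.8 -338.5] [63.7 10.3] 58.9 z 95.4 mean [ 445.5 -337.2]
1484 [ 409.6 -317.8] [64.  10.9] 58.8 z 95.2 mean [ 411.5 -317.1]
1454 [ 375.3 -297.7] [64.6 11.5] 59.0 z 95.1 mean [ 377.5 -297.1]
t 10.55 pos [ 480.3 -368.4  196. ] rpy [-180.    -0.    58.9] gap 26.0
 turn z rad -0.002  then shift [  5.9 -45.5  96. ]
```

Emit:
apply_moves:
  rows:
    - [6,-45.5,0,0,0,0]
    - [0,0,30,0,0,0]
    - [0,0,30,0,0,0]
    - [0,0,20,0,0,0]
    - [0,0,0,0,0,0]

```text
time: 11.18
tool_pos: [444.7, -340.0, 114.6]
tcp_rot: [-179.8, -0.0, 59.1]
ft_force: [-0.1, 0.4, 1.3]
finger_gap: 26.2
grip_force: 0.0
```

```bash
python3 -c "
from h import *
go(444,-339.3,70,59)"
```

```text
t 11.18 pos [ 444.7 -340.   114.6] rpy [-179.8   -0.    59.1] gap 26.2
 turn z rad 0.001  then shift [ 0.2 -1.  44.6]
```

Emit:
apply_moves:
  rows:
    - [0,-0.5,15,0,0,0]
    - [0,0,15,0,0,0]
    - [0,0,14,0,0,0]
    - [0,0,0,0,0,0]
    - [0,0,0,0,0,0]

```text
time: 11.8
tool_pos: [444.8, -340.4, 72.5]
tcp_rot: [180.0, 0.0, 59.1]
ft_force: [0.2, 0.1, -0.5]
finger_gap: 26.2
grip_force: 0.0
```

Emit:
apply_moves:
  rows:
    - [0,0,0,0,0,0]
    - [0,0,0,0,0,0]
    - [0,0,0,0,0,0]
    - [0,0,0,0,0,0]
    - [0,0,0,0,0,0]
  fingers: 0
  grip_force: 40

```text
time: 12.42
tool_pos: [445.2, -340.7, 73.1]
tcp_rot: [179.9, 0.0, 59.1]
ft_force: [-1.4, 0.2, 5.0]
finger_gap: 9.1
grip_force: 40.1
```

Emit:
apply_moves:
  rows:
    - [0,0,-20,0,0,0]
    - [0,0,-25,0,0,0]
    - [0,0,-30,0,0,0]
    - [0,0,-30,0,0,0]
    - [0,0,-30,0,0,0]

```text
time: 13.05
tool_pos: [444.7, -340.2, 209.4]
tcp_rot: [180.0, 0.0, 59.1]
ft_force: [0.6, -1.3, -1.1]
finger_gap: 8.9
grip_force: 39.1
```

```bash
python3 -c "
from h import *
go(*car(0,42),205,65.4)"
```

```text
t 13.05 pos [ 444.7 -340.2  209.4] rpy [180.    0.   59.1] gap 8.9
 turn z rad -0.11  then shift [100.1  87.3   4.4]
```

Emit:
apply_moves:
  rows:
    - [0,0,0,0,0,-0.11]
    - [25,22,0,0,0,0]
    - [25,22,0,0,0,0]
    - [25,22,0,0,0,0]
    - [25,21,0,0,0,0]

```text
time: 13.68
tool_pos: [566.4, -285.0, 208.4]
tcp_rot: [180.0, 0.0, 65.4]
ft_force: [0.7, 0.2, -0.9]
finger_gap: 8.6
grip_force: 39.2
```

Emit:
apply_moves:
  rows:
    - [0,0,0,0,0,0]
    - [0,0,25,0,0,0]
    - [0,0,25,0,0,0]
    - [0,0,25,0,0,0]
    - [0,0,0,0,0,0]

```text
time: 14.3
tool_pos: [563.2, -285.0, 130.2]
tcp_rot: [-179.7, -0.0, 65.4]
ft_force: [0.3, 0.2, -1.2]
finger_gap: 9.0
grip_force: 39.3
```

```bash
python3 - <<'E'
from h import *
go(*car(0,42),73,65.4)
for c in ['scene','top']:
    p,d=snap(c)
    for n in ['slot_3']: print(c,[(np.round(r['xyz'],1).tolist(),round(r['confidence'],2)) for r in models.place_of(n,c)])
E
```

```text
t 14.3 pos [ 563.2 -285.   130.2] rpy [-179.7   -0.    65.4] gap 9.0
 turn z rad -0.0  then shift [ 0.6  2.5 57.2]
scene [([489.2, -249.6, 45.7], 0.82), ([531.7, -263.3, 39.9], 0.81), ([569.6, -285.3, 44.8], 0.59), ([374.0, -299.8, 88.0], 0.38)]
top [([486.5, -245.6, 44.5], 0.84), ([562.1, -281.6, 47.2], 0.68), ([528.9, -267.2, 45.0], 0.64)]
```

Emit:
apply_moves:
  rows:
    - [0,1.5,8,0,0,0]
    - [0,0,8,0,0,0]
    - [0,0,8,0,0,0]
    - [0,0,6,0,0,0]
    - [0,0,0,0,0,0]

```text
time: 15.12
tool_pos: [566.3, -285.8, 101.2]
tcp_rot: [-179.9, -0.0, 65.4]
ft_force: [0.3, 0.7, -0.6]
finger_gap: 9.2
grip_force: 39.3
```

```bash
python3 - <<'E'
from h import *
go(*car(0,42),73,65.4); print(sense()['ft_force'])
s,p,d=wrist('w2.png')
E
```

```text
t 15.12 pos [ 566.3 -285.8  101.2] rpy [-179.9   -0.    65.4] gap 9.2
 turn z rad 0.0  then shift [ 0.  -0.6 28.2]
[ 0.29299757  0.73945638 -0.59513733]
```

View pics/w2.png

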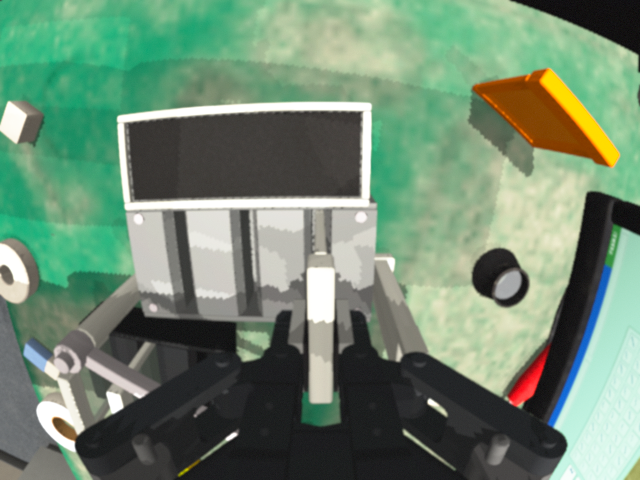

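Emit:
apply_moves:
  rows:
    - [0,0,7,0,0,0]
    - [0,0,7,0,0,0]
    - [0,0,7,0,0,0]
    - [0,0,5,0,0,0]
    - [0,0,0,0,0,0]

```text
time: 15.8
tool_pos: [566.5, -286.0, 75.5]
tcp_rot: [-180.0, -0.0, 65.4]
ft_force: [0.0, -0.0, -1.5]
finger_gap: 9.3
grip_force: 39.2
```

Emit:
apply_moves:
  rows:
    - [0,0,1,0,0,0]
    - [0,0,1,0,0,0]
    - [0,0,0,0,0,0]
    - [0,0,0,0,0,0]
    - [0,0,0,0,0,0]

```text
time: 16.42
tool_pos: [566.8, -286.1, 74.4]
tcp_rot: [-180.0, -0.0, 65.4]
ft_force: [-3.8, 1.7, 2.2]
finger_gap: 9.4
grip_force: 40.0
```

Emit:
apply_moves:
  rows:
    - [0,0,0,0,0,0]
    - [0,0,0,0,0,0]
    - [0,0,0,0,0,0]
    - [0,0,-20,0,0,0]
    - [0,0,-50,0,0,0]
  fingers: 24

```text
time: 17.05
tool_pos: [564.6, -285.1, 142.4]
tcp_rot: [-179.6, -0.0, 65.4]
ft_force: [1.0, -0.9, 0.4]
finger_gap: 24.0
grip_force: 0.0
```

Emit:
apply_moves:
  rows:
    - [0,0,-30,0,0,0]
    - [0,0,-20,0,0,0.11]
    - [0,0,0,0,0,0]
    - [0,0,0,0,0,0]
    - [0,0,0,0,0,0]

```text
time: 17.68
tool_pos: [566.0, -285.7, 192.6]
tcp_rot: [-179.9, -0.0, 59.2]
ft_force: [-0.2, 0.0, 0.6]
finger_gap: 23.8
grip_force: 0.0
```

```bash
python3 - <<'E'
from h import *
go(409.9,-318.8,120,59)
s,p,d=wrist();W=wcloud(s,d);x,y,z=W[...,0],W[...,1],W[...,2];ok=d>0
q=car(0,42);rect(W,ok&(np.hypot(x-q[0],y-q[1])<45)&(z>80)&(z<110));print(q)
E
```

```text
t 17.68 pos [ 566.  -285.7  192.6] rpy [-179.9   -0.    59.2] gap 23.8
 turn z rad 0.003  then shift [-108.7 -116.8   72.6]
1342 [ 566.7 -284.8] [64.3 10.4] 64.9 z 95.5 mean [ 567.9 -282.5]
353 [ 592.6 -315.4] [22.2  8.7] 46.4 z 99.0 mean [ 595.4 -312.5]
[ 565.68791658 -285.48379327]
```

Emit:
apply_moves:
  rows:
    - [-27,-29,0,0,0,0]
    - [-27,-29,0,0,0,0]
    - [-27,-29,0,0,0,0]
    - [-28,-30,0,0,0,0]
    - [0,0,0,0,0,0]

```text
time: 18.35
tool_pos: [408.1, -319.9, 193.5]
tcp_rot: [-179.9, 0.0, 59.0]
ft_force: [0.8, 0.4, -0.2]
finger_gap: 23.9
grip_force: 0.0
```

Emit:
apply_moves:
  rows:
    - [0,0,25,0,0,0]
    - [0,0,25,0,0,0]
    - [0,0,23,0,0,0]
    - [0,0,0,0,0,0]
    - [0,0,0,0,0,0]

```text
time: 18.98
tool_pos: [411.0, -319.8, 122.0]
tcp_rot: [180.0, 0.0, 59.2]
ft_force: [-0.0, 0.2, 0.5]
finger_gap: 24.3
grip_force: 0.0
```

```bash
python3 -c "
from h import *
go(409.9,-318.8,72,59)"
```

```text
t 18.98 pos [ 411.  -319.8  122. ] rpy [180.    0.   59.2] gap 24.3
 turn z rad 0.003  then shift [ 0.2 -1.5 50. ]
```

Emit:
apply_moves:
  rows:
    - [0,-1,17,0,0,0]
    - [0,0,17,0,0,0]
    - [0,0,16,0,0,0]
    - [0,0,0,0,0,0]
    - [0,0,0,0,0,0]

```text
time: 19.6
tool_pos: [409.6, -319.2, 71.3]
tcp_rot: [-180.0, -0.0, 59.1]
ft_force: [-0.2, 0.7, 0.2]
finger_gap: 24.1
grip_force: 0.0
```

Emit:
apply_moves:
  rows:
    - [0,0,0,0,0,0]
    - [0,0,0,0,0,0]
    - [0,0,0,0,0,0]
    - [0,0,0,0,0,0]
    - [0,0,0,0,0,0]
  fingers: 0

```text
time: 20.23
tool_pos: [410.1, -319.6, 72.1]
tcp_rot: [179.9, 0.0, 59.1]
ft_force: [-0.2, 0.4, 6.3]
finger_gap: 9.4
grip_force: 42.5
```

Emit:
apply_moves:
  rows:
    - [0,0,-20,0,0,0]
    - [0,0,-25,0,0,0]
    - [0,0,-30,0,0,0]
    - [0,0,-30,0,0,0]
    - [0,0,-30,0,0,0]

```text
time: 20.85
tool_pos: [409.2, -318.8, 206.7]
tcp_rot: [-179.9, -0.0, 59.1]
ft_force: [-0.5, -0.4, -0.3]
finger_gap: 8.8
grip_force: 41.5
```

```bash
python3 -c "
from h import *
go(*car(0,0),205,65.4)"
```

```text
t 20.85 pos [ 409.2 -318.8  206.7] rpy [-179.9   -0.    59.1] gap 8.8
 turn z rad -0.11  then shift [95.4 86.4  1.7]
```

Emit:
apply_moves:
  rows:
    - [0,0,0,0,0,-0.11]
    - [24,21.5,0,0,0,0]
    - [24,21.5,0,0,0,0]
    - [24,21.5,0,0,0,0]
    - [23.5,21.5,0,0,0,0]

```text
time: 21.48
tool_pos: [528.1, -267.3, 205.6]
tcp_rot: [-179.9, -0.0, 65.4]
ft_force: [-0.4, -1.1, 0.8]
finger_gap: 9.2
grip_force: 41.5
```

Emit:
apply_moves:
  rows:
    - [0,0,0,0,0,0]
    - [0,0,25,0,0,0]
    - [0,0,25,0,0,0]
    - [0,0,25,0,0,0]
    - [0,0,0,0,0,0]

```text
time: 22.1
tool_pos: [525.0, -267.3, 128.4]
tcp_rot: [-179.7, -0.0, 65.4]
ft_force: [-0.4, 0.2, 0.1]
finger_gap: 9.5
grip_force: 41.5
```

Emit:
apply_moves:
  rows:
    - [0,0,0,0,0,0]
    - [0,0,0,0,0,0]
    - [0,0,0,0,0,0]
    - [0,0,0,0,0,0]
    - [0,0,0,0,0,0]

```text
time: 22.72
tool_pos: [527.6, -268.0, 131.5]
tcp_rot: [180.0, 0.0, 65.4]
ft_force: [-0.2, -0.1, -0.6]
finger_gap: 9.0
grip_force: 41.5
```

```bash
python3 -c "
from h import *
go(*car(0,0),72,65.4)"
```

```text
t 22.73 pos [ 527.6 -268.   131.5] rpy [180.    0.   65.4] gap 9.0
 turn z rad 0.0  then shift [ 0.  -0.1 59.5]
```

Emit:
apply_moves:
  rows:
    - [0,0,10,0,0,0]
    - [0,0,8,0,0,0]
    - [0,0,8,0,0,0]
    - [0,0,6,0,0,0]
    - [0,0,0,0,0,0]

```text
time: 23.35
tool_pos: [527.0, -267.8, 98.4]
tcp_rot: [-179.9, -0.0, 65.4]
ft_force: [0.2, -0.1, 0.1]
finger_gap: 9.0
grip_force: 41.5
```

Emit:
apply_moves:
  rows:
    - [0,0,7,0,0,0]
    - [0,0,7,0,0,0]
    - [0,0,7,0,0,0]
    - [0,0,5,0,0,0]
    - [0,0,0,0,0,0]

```text
time: 23.98
tool_pos: [527.4, -268.0, 72.9]
tcp_rot: [-180.0, -0.0, 65.4]
ft_force: [-0.4, 0.7, -0.6]
finger_gap: 9.4
grip_force: 41.6
```

Emit:
apply_moves:
  rows:
    - [0,0,1,0,0,0]
    - [0,0,0,0,0,0]
    - [0,0,0,0,0,0]
    - [0,0,0,0,0,0]
    - [0,0,0,0,0,0]

```text
time: 24.6
tool_pos: [527.5, -268.1, 72.4]
tcp_rot: [180.0, 0.0, 65.4]
ft_force: [-0.0, -0.3, -1.5]
finger_gap: 9.3
grip_force: 41.6
```

Emit:
apply_moves:
  rows:
    - [0,0,0.5,0,0,0]
    - [0,0,0,0,0,0]
    - [0,0,0,0,0,0]
    - [0,0,-20,0,0,0]
    - [0,0,-50,0,0,0]
  fingers: 24

```text
time: 25.22
tool_pos: [525.7, -267.0, 140.7]
tcp_rot: [-179.7, -0.0, 65.4]
ft_force: [-0.2, -1.7, 0.9]
finger_gap: 24.2
grip_force: 0.0
```

Emit:
apply_moves:
  rows:
    - [0,0,-30,0,0,0]
    - [0,0,-20,0,0,0.11]
    - [0,0,0,0,0,0]
    - [0,0,0,0,0,0]
    - [0,0,0,0,0,0]

```text
time: 25.85
tool_pos: [526.8, -267.6, 190.4]
tcp_rot: [-179.9, -0.0, 59.2]
ft_force: [0.6, -0.4, 1.3]
finger_gap: 24.1
grip_force: 0.0
```

```bash
python3 - <<'E'
from h import *
go(375.8,-298.4,120,59)
s,p,d=wrist();W=wcloud(s,d);x,y,z=W[...,0],W[...,1],W[...,2];ok=d>0
q=car(0,20);rect(W,ok&(np.hypot(x-q[0],y-q[1])<65)&(z>80)&(z<110))
E
```

```text
t 25.85 pos [ 526.8 -267.6  190.4] rpy [-179.9   -0.    59.2] gap 24.1
 turn z rad 0.003  then shift [-104.2 -113.6   70.4]
1502 [ 564.6 -283.8] [64.5 10.7] 65.2 z 95.4 mean [ 565.3 -281.3]
1372 [ 527.6 -266.8] [64.4 10.4] 64.9 z 95.5 mean [ 528.9 -264.4]
504 [ 593.  -318.4] [24.   7.6] 64.2 z 96.6 mean [ 592.7 -314.6]
```

Emit:
apply_moves:
  rows:
    - [-26,-28.5,0,0,0,0]
    - [-26,-28.5,0,0,0,0]
    - [-26,-28.5,0,0,0,0]
    - [-26,-28,0,0,0,0]
    - [0,0,0,0,0,0]

```text
time: 26.52
tool_pos: [374.6, -299.3, 191.0]
tcp_rot: [-179.9, 0.0, 59.0]
ft_force: [0.6, -1.2, -0.2]
finger_gap: 24.1
grip_force: 0.0
```

Emit:
apply_moves:
  rows:
    - [0,0,25,0,0,0]
    - [0,0,25,0,0,0]
    - [0,0,21,0,0,0]
    - [0,0,0,0,0,0]
    - [0,0,0,0,0,0]

```text
time: 27.15
tool_pos: [377.3, -299.1, 121.4]
tcp_rot: [180.0, -0.0, 59.1]
ft_force: [0.4, 0.1, 0.5]
finger_gap: 24.2
grip_force: 0.0
```

```bash
python3 -c "
from h import *
go(375.8,-298.4,72,59)"
```

```text
t 27.15 pos [ 377.3 -299.1  121.4] rpy [180.   -0.   59.1] gap 24.2
 turn z rad 0.003  then shift [-0.2 -1.7 49.4]
```

Emit:
apply_moves:
  rows:
    - [0,-1,17,0,0,0]
    - [0,0,17,0,0,0]
    - [0,0,15.5,0,0,0]
    - [0,0,0,0,0,0]
    - [0,0,0,0,0,0]

```text
time: 27.78
tool_pos: [375.9, -298.6, 71.4]
tcp_rot: [-180.0, -0.0, 59.1]
ft_force: [-0.2, -0.2, -0.2]
finger_gap: 23.8
grip_force: 0.0
```

Emit:
apply_moves:
  rows:
    - [0,0,0,0,0,0]
    - [0,0,0,0,0,0]
    - [0,0,0,0,0,0]
    - [0,0,0,0,0,0]
    - [0,0,0,0,0,0]
  fingers: 0

```text
time: 28.4
tool_pos: [376.3, -299.0, 72.0]
tcp_rot: [179.9, 0.0, 59.1]
ft_force: [-0.2, 0.7, 5.3]
finger_gap: 9.0
grip_force: 42.2
```

Emit:
apply_moves:
  rows:
    - [0,0,-20,0,0,0]
    - [0,0,-25,0,0,0]
    - [0,0,-30,0,0,0]
    - [0,0,-30,0,0,0]
    - [0,0,-30,0,0,0]

```text
time: 29.02
tool_pos: [375.5, -298.2, 206.7]
tcp_rot: [-179.9, -0.0, 59.1]
ft_force: [-0.1, -0.8, -0.7]
finger_gap: 9.5
grip_force: 41.2
```

```bash
python3 -c "
from h import *
go(*car(0,-42),205,65.4)"
```

```text
t 29.02 pos [ 375.5 -298.2  206.7] rpy [-179.9   -0.    59.1] gap 9.5
 turn z rad -0.11  then shift [90.7 83.6  1.7]
```

Emit:
apply_moves:
  rows:
    - [0,0,0,0,0,-0.11]
    - [22.6,21,0,0,0,0]
    - [22.6,21,0,0,0,0]
    - [22.6,21,0,0,0,0]
    - [22.6,20.5,0,0,0,0]

```text
time: 29.65
tool_pos: [490.0, -250.4, 205.7]
tcp_rot: [-179.9, -0.0, 65.4]
ft_force: [-0.4, -0.7, -0.9]
finger_gap: 9.1
grip_force: 41.2
```

Emit:
apply_moves:
  rows:
    - [0,0,0,0,0,0]
    - [0,0,25,0,0,0]
    - [0,0,25,0,0,0]
    - [0,0,25,0,0,0]
    - [0,0,0,0,0,0]

```text
time: 30.28
tool_pos: [486.9, -250.3, 128.6]
tcp_rot: [-179.7, -0.0, 65.4]
ft_force: [-0.5, 0.3, -1.2]
finger_gap: 9.0
grip_force: 41.1
```

Emit:
apply_moves:
  rows:
    - [0,0,0,0,0,0]
    - [0,0,0,0,0,0]
    - [0,0,0,0,0,0]
    - [0,0,0,0,0,0]
    - [0,0,0,0,0,0]

```text
time: 30.9
tool_pos: [489.5, -251.1, 131.5]
tcp_rot: [180.0, 0.0, 65.4]
ft_force: [-0.2, -0.0, -1.5]
finger_gap: 9.0
grip_force: 41.2
```

```bash
python3 -c "
from h import *
go(*car(0,-42),72,65.4)"
```

```text
t 30.9 pos [ 489.5 -251.1  131.5] rpy [180.    0.   65.4] gap 9.0
 turn z rad 0.0  then shift [ 0.5 -0.4 59.5]
```

Emit:
apply_moves:
  rows:
    - [0,0,10,0,0,0]
    - [0,0,8,0,0,0]
    - [0,0,8,0,0,0]
    - [0,0,6,0,0,0]
    - [0,0,0,0,0,0]

```text
time: 31.52
tool_pos: [488.9, -250.8, 98.5]
tcp_rot: [-179.9, -0.0, 65.4]
ft_force: [0.7, -0.6, 0.6]
finger_gap: 9.2
grip_force: 41.2
```

Emit:
apply_moves:
  rows:
    - [0,0,7,0,0,0]
    - [0,0,7,0,0,0]
    - [0,0,7,0,0,0]
    - [0,0,5,0,0,0]
    - [0,0,0,0,0,0]

```text
time: 32.15
tool_pos: [489.2, -251.0, 72.9]
tcp_rot: [-180.0, -0.0, 65.4]
ft_force: [0.1, -0.3, -0.2]
finger_gap: 9.2
grip_force: 41.2
```

Emit:
apply_moves:
  rows:
    - [0,0,1,0,0,0]
    - [0,0,0.5,0,0,0]
    - [0,0,0,0,0,0]
    - [0,0,0,0,0,0]
    - [0,0,0,0,0,0]

```text
time: 32.78
tool_pos: [489.6, -251.2, 72.1]
tcp_rot: [180.0, 0.0, 65.4]
ft_force: [-0.0, 0.6, 2.0]
finger_gap: 9.0
grip_force: 41.5
```

Emit:
apply_moves:
  rows:
    - [0,0,0,0,0,0]
    - [0,0,0,0,0,0]
    - [0,0,0,0,0,0]
    - [0,0,-20,0,0,0]
    - [0,0,-50,0,0,0]
  fingers: 20

```text
time: 33.4
tool_pos: [487.2, -249.7, 139.3]
tcp_rot: [-179.6, -0.1, 65.4]
ft_force: [0.4, -0.2, 0.6]
finger_gap: 20.0
grip_force: 0.0
```

Emit:
apply_moves:
  rows:
    - [0,0,-30,0,0,0]
    - [0,0,-20,0,0,0]
    - [0,0,0,0,0,0]
    - [0,0,0,0,0,0]
    - [0,0,0,0,0,0]

```text
time: 34.02
tool_pos: [488.5, -250.5, 189.8]
tcp_rot: [-179.8, -0.0, 65.4]
ft_force: [0.2, -0.1, -0.0]
finger_gap: 19.9
grip_force: 0.0
```

```bash
python3 - <<'E'
from h import *
s,p,d=wrist();W=wcloud(s,d);x,y,z=W[...,0],W[...,1],W[...,2];ok=d>0
q=car(0,0);rect(W,ok&(np.hypot(x-q[0],y-q[1])<75)&(z>80)&(z<110))
c='top';p,d=snap(c,'top3.png'); W=cloud(c,d); x,y,z=W[...,0],W[...,1],W[...,2];ok=d>0
for cx,cy in [(395,-92),(470,-446)]:
    print('g');rect(W,ok&(abs(x-cx)<70)&(abs(y-cy)<70)&(z>17)&(z<40))
go(469,-447.5,100,76.7)
E
```

```text
1420 [ 488.7 -249.7] [64.  10.2] 65.3 z 95.5 mean [ 489.7 -247.3]
1527 [ 527.  -266.6] [63.8 10.3] 65.3 z 95.4 mean [ 527.2 -264.3]
1639 [ 565.1 -284.1] [64.  10.7] 65.7 z 95.2 mean [ 564.6 -281.6]
235 [ 467.4 -281.7] [ 1.9 49.3] 36.2 z 107.4 mean [ 466.7 -281. ]
50 [ 506.1 -335.1] [ 1.2 12.6] 34.5 z 107.4 mean [ 506.  -335.1]
g
191 [397.7 -94.3] [25.3 26.1] 30.9 z 21.9 mean [397.5 -94.6]
g
185 [ 469.6 -448.3] [25.3 26.1] 78.1 z 22.5 mean [ 469.5 -448. ]
136 [ 407.  -488.3] [26.2 21.5] 72.5 z 21.9 mean [ 409.  -487.5]
t 34.12 pos [ 488.8 -250.7  190.4] rpy [-179.9   -0.    65.4] gap 19.7
 turn z rad -0.197  then shift [-196.1   26.    90.4]
```

View pics/top3.png

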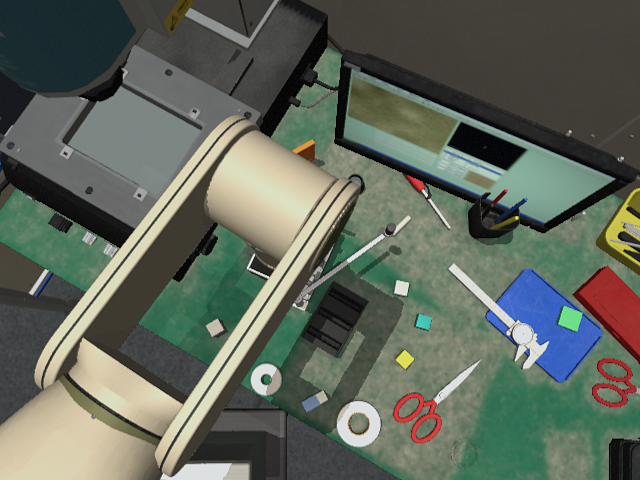

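Emit:
apply_moves:
  rows:
    - [-40,5,0,0,0,-0.105]
    - [-40,5,0,0,0,-0.105]
    - [-40,4.5,0,0,0,0]
    - [-40,4.5,0,0,0,0]
    - [-32,3,0,0,0,0]
  fingers: 55

```text
time: 34.75
tool_pos: [456.1, -442.3, 191.0]
tcp_rot: [-180.0, -0.0, 77.4]
ft_force: [-0.2, 0.2, 0.2]
finger_gap: 55.2
grip_force: 0.0
```

Emit:
apply_moves:
  rows:
    - [0,0,30,0,0,0]
    - [0,0,30,0,0,0]
    - [0,0,30,0,0,0]
    - [0,0,0,0,0,0]
    - [0,0,0,0,0,0]

```text
time: 35.38
tool_pos: [457.0, -441.3, 102.7]
tcp_rot: [180.0, 0.0, 77.5]
ft_force: [0.7, 0.1, 1.3]
finger_gap: 55.2
grip_force: 0.0
```

```bash
python3 - <<'E'
from h import *
s,p,d=wrist('w3.png');W=wcloud(s,d);x,y,z=W[...,0],W[...,1],W[...,2];ok=d>0
rect(W,ok&(abs(x-469)<40)&(abs(y+448)<40)&(z>16)&(z<40))
go(468.7,-447.6,3,77.4)
E
```

```text
1542 [ 468.2 -446.5] [25.8 25.4] 77.4 z 21.6 mean [ 468.2 -445.5]
t 35.42 pos [ 457.4 -441.7  103.5] rpy [1.799e+02 1.000e-01 7.750e+01] gap 55.0
 turn z rad 0.001  then shift [ -3.3  12.3 100.5]
```

Emit:
apply_moves:
  rows:
    - [-2.5,11.5,0,0,0,0]
    - [0,0,30,0,0,0]
    - [0,0,30,0,0,0]
    - [0,0,25,0,0,0]
    - [0,0,0,0,0,0]

```text
time: 36.05
tool_pos: [466.9, -444.9, 15.1]
tcp_rot: [-179.8, -0.1, 77.5]
ft_force: [-0.0, 0.9, 0.6]
finger_gap: 55.0
grip_force: 0.0
```

Emit:
apply_moves:
  rows:
    - [0,0,8,0,0,0]
    - [0,0,7,0,0,0]
    - [0,0,0,0,0,0]
    - [0,0,0,0,0,0]
    - [0,0,0,0,0,0]

```text
time: 36.67
tool_pos: [467.6, -446.2, 2.3]
tcp_rot: [180.0, 0.0, 77.4]
ft_force: [-0.6, -0.2, -0.7]
finger_gap: 55.1
grip_force: 0.0
```

Emit:
apply_moves:
  rows:
    - [0,0,0,0,0,0]
    - [0,0,0,0,0,0]
    - [0,0,0,0,0,0]
    - [0,0,0,0,0,0]
    - [0,0,0,0,0,0]
  fingers: 0
  grip_force: 45

```text
time: 37.3
tool_pos: [467.6, -446.1, 2.2]
tcp_rot: [180.0, 0.0, 77.5]
ft_force: [-0.6, 0.5, 4.8]
finger_gap: 25.0
grip_force: 45.2
```

Emit:
apply_moves:
  rows:
    - [0,0,-20,0,0,0]
    - [0,0,-40,0,0,0]
    - [0,0,-50,0,0,0]
    - [0,0,-50,0,0,0]
    - [0,0,-30,0,0,0]

```text
time: 37.92
tool_pos: [468.0, -446.6, 196.5]
tcp_rot: [179.8, 0.1, 77.5]
ft_force: [0.8, 0.1, -0.9]
finger_gap: 25.1
grip_force: 44.7
```

```bash
python3 -c "
from h import *
go(*car(-65,32),100,65.4)"
```

```text
t 37.92 pos [ 468.  -446.6  196.5] rpy [1.798e+02 1.000e-01 7.750e+01] gap 25.1
 turn z rad 0.21  then shift [252.2  11.7  96.5]
```

Emit:
apply_moves:
  rows:
    - [0,0,0,0,0,0.105]
    - [0,0,0,0,0,0.105]
    - [50,2,0,0,0,0]
    - [50,2,0,0,0,0]
    - [50,2,0,0,0,0]

```text
time: 38.55
tool_pos: [535.5, -310.6, 192.7]
tcp_rot: [180.0, -0.0, 65.4]
ft_force: [1.4, -0.5, -1.1]
finger_gap: 25.3
grip_force: 44.7
```

Emit:
apply_moves:
  rows:
    - [50,2,0,0,0,0]
    - [52,3.5,0,0,0,0]
    - [0,0,40,0,0,0]
    - [0,0,40,0,0,0]
    - [0,0,0,0,0,0]

```text
time: 39.17
tool_pos: [579.8, -219.9, 108.3]
tcp_rot: [-179.6, -0.0, 65.4]
ft_force: [0.0, -0.7, -1.4]
finger_gap: 25.1
grip_force: 44.6
```

Emit:
apply_moves:
  rows:
    - [0,0,0,0,0,0]
    - [0,0,0,0,0,0]
    - [0,0,0,0,0,0]
    - [0,0,0,0,0,0]
    - [0,0,0,0,0,0]

```text
time: 39.8
tool_pos: [582.7, -221.6, 112.0]
tcp_rot: [180.0, -0.0, 65.4]
ft_force: [-0.9, -0.5, -1.0]
finger_gap: 25.2
grip_force: 44.6
```

```bash
python3 -c "
from h import *
go(*car(-65,32),53,65.4)"
```

```text
t 39.8 pos [ 582.7 -221.6  112. ] rpy [180.   -0.   65.4] gap 25.2
 turn z rad 0.0  then shift [-0.2  1.1 59. ]
```

Emit:
apply_moves:
  rows:
    - [0,1,20,0,0,0]
    - [0,0,20,0,0,0]
    - [0,0,10,0,0,0]
    - [0,0,4,0,0,0]
    - [0,0,3,0,0,0]

```text
time: 40.42
tool_pos: [583.8, -222.0, 54.8]
tcp_rot: [180.0, -0.0, 65.4]
ft_force: [-0.3, -0.1, -0.4]
finger_gap: 25.2
grip_force: 44.7
```

Emit:
apply_moves:
  rows:
    - [0,0,1,0,0,0]
    - [0,0,1,0,0,0]
    - [0,0,0,0,0,0]
    - [0,0,0,0,0,0]
    - [0,0,0,0,0,0]

```text
time: 41.05
tool_pos: [583.6, -222.0, 53.0]
tcp_rot: [180.0, 0.0, 65.4]
ft_force: [0.5, 0.3, -0.7]
finger_gap: 25.1
grip_force: 44.7
```

Emit:
apply_moves:
  rows:
    - [0,0,0,0,0,0]
    - [0,0,0,0,0,0]
    - [0,0,0,0,0,0]
    - [0,0,-20,0,0,0]
    - [0,0,-40,0,0,0]
  fingers: 45

```text
time: 41.68
tool_pos: [582.3, -221.3, 112.5]
tcp_rot: [-179.8, -0.0, 65.4]
ft_force: [-0.3, -0.8, 0.9]
finger_gap: 44.8
grip_force: 0.0
```

Emit:
apply_moves:
  rows:
    - [0,0,-50,0,0,0]
    - [0,0,-30,0,0,0.155]
    - [0,0,0,0,0,0.155]
    - [0,0,0,0,0,0.155]
    - [0,0,0,0,0,0.155]

```text
time: 42.3
tool_pos: [583.9, -222.1, 194.8]
tcp_rot: [179.9, -0.1, 29.6]
ft_force: [0.8, -0.5, -0.1]
finger_gap: 45.3
grip_force: 0.0
```

```bash
python3 - <<'E'
from h import *
s,p,d=wrist();W=wcloud(s,d);x,y,z=W[...,0],W[...,1],W[...,2];ok=d>0
q=car(-65,32);print(q);rect(W,ok&(abs(x-q[0])<30)&(abs(y-q[1])<30)&(z>62)&(z<90))
c='scene';p,d=snap(c); W=cloud(c,d); x,y,z=W[...,0],W[...,1],W[...,2];ok=d>0
print('g');rect(W,ok&(abs(x-395)<70)&(abs(y+92)<70)&(z>17)&(z<40))
go(396.3,-93.9,100,30.3)
E
```

```text
[ 583.65380699 -222.22063826]
1208 [ 583.  -222.2] [25.7 26.6] 65.8 z 71.5 mean [ 583.9 -221.6]
g
112 [395.2 -93.8] [26.3 28.3] 32.2 z 23.0 mean [394.5 -96.5]
t 42.4 pos [ 583.9 -222.1  194.5] rpy [ 1.799e+02 -1.000e-01  2.980e+01] gap 44.9
 turn z rad -0.009  then shift [ -97.3 -205.3   94.5]
```

Emit:
apply_moves:
  rows:
    - [-20,-41,0,0,0,0]
    - [-20,-41,0,0,0,0]
    - [-20,-41,0,0,0,0]
    - [-20,-41,0,0,0,0]
    - [-17,-41,0,0,0,0]
  fingers: 55

```text
time: 43.02
tool_pos: [396.3, -92.0, 193.7]
tcp_rot: [179.9, -0.1, 30.1]
ft_force: [-0.3, 0.6, 0.7]
finger_gap: 55.0
grip_force: 0.0
```

Emit:
apply_moves:
  rows:
    - [0,0,30,0,0,0]
    - [0,0,30,0,0,0]
    - [0,0,30,0,0,0]
    - [0,0,0,0,0,0]
    - [0,0,0,0,0,0]

```text
time: 43.65
tool_pos: [398.1, -92.9, 104.4]
tcp_rot: [179.9, -0.1, 30.0]
ft_force: [-0.6, -0.8, 0.4]
finger_gap: 55.2
grip_force: 0.0
```

```bash
python3 - <<'E'
from h import *
s,p,d=wrist('w4.png');W=wcloud(s,d);x,y,z=W[...,0],W[...,1],W[...,2];ok=d>0
rect(W,ok&(abs(x-396)<60)&(abs(y+94)<60)&(z>16)&(z<30))
go(396.3,-93.9,3,30.3)
E
```

```text
1535 [395.5 -92.4] [25.8 25.8] 30.6 z 21.6 mean [396.3 -92. ]
t 43.7 pos [398.4 -93.  104.7] rpy [ 1.799e+02 -1.000e-01  3.000e+01] gap 54.9
 turn z rad -0.006  then shift [ -2.3  -0.3 101.7]
```

View pics/w4.png

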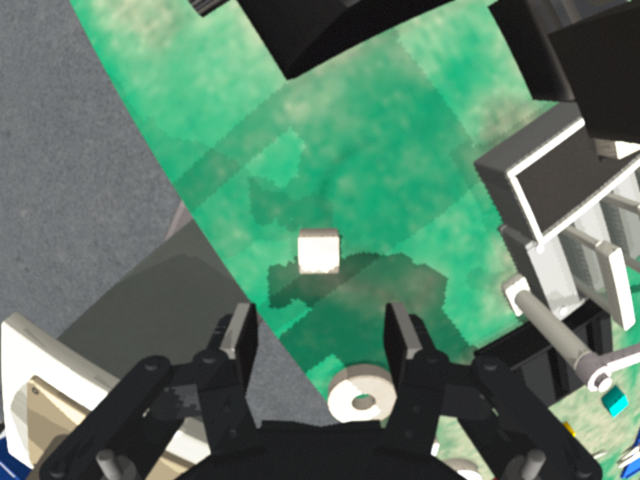

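Emit:
apply_moves:
  rows:
    - [-2.3,-1,0,0,0,0]
    - [0,0,30,0,0,0]
    - [0,0,30,0,0,0]
    - [0,0,25,0,0,0]
    - [0,0,0,0,0,0]

```text
time: 44.32
tool_pos: [393.4, -92.4, 16.7]
tcp_rot: [-179.9, 0.1, 29.9]
ft_force: [-0.5, -0.1, 1.2]
finger_gap: 54.9
grip_force: 0.0
```

Emit:
apply_moves:
  rows:
    - [0,0,8,0,0,0]
    - [0,0,9,0,0,0]
    - [0,0,0,0,0,0]
    - [0,0,0,0,0,0]
    - [0,0,0,0,0,0]

```text
time: 44.95
tool_pos: [395.1, -92.9, 1.1]
tcp_rot: [180.0, -0.0, 29.9]
ft_force: [0.6, -0.6, 0.2]
finger_gap: 55.1
grip_force: 0.0
```

Emit:
apply_moves:
  rows:
    - [0,0,0,0,0,0]
    - [0,0,0,0,0,0]
    - [0,0,0,0,0,0]
    - [0,0,0,0,0,0]
    - [0,0,0,0,0,0]
  fingers: 0
  grip_force: 45

```text
time: 45.58
tool_pos: [395.1, -92.9, 1.1]
tcp_rot: [180.0, -0.0, 29.9]
ft_force: [-0.3, 0.2, 6.0]
finger_gap: 25.3
grip_force: 44.8
```

Emit:
apply_moves:
  rows:
    - [0,0,-20,0,0,0]
    - [0,0,-40,0,0,0]
    - [0,0,-50,0,0,0]
    - [0,0,-50,0,0,0]
    - [0,0,-30,0,0,0]

```text
time: 46.2
tool_pos: [395.4, -93.1, 193.2]
tcp_rot: [179.9, -0.1, 29.9]
ft_force: [0.7, -0.2, -1.7]
finger_gap: 25.3
grip_force: 44.4
```

```bash
python3 -c "
from h import *
go(*car(-65,-32),100,65.4)"
```

```text
t 46.2 pos [395.4 -93.1 193.2] rpy [ 1.799e+02 -1.000e-01  2.990e+01] gap 25.3
 turn z rad -0.62  then shift [-39.  161.   93.2]
```

Emit:
apply_moves:
  rows:
    - [0,0,0,0,0,-0.155]
    - [0,0,0,0,0,-0.155]
    - [0,0,0,0,0,-0.155]
    - [0,0,0,0,0,-0.155]
    - [0,0,0,0,0,0]

```text
time: 46.82
tool_pos: [394.4, -92.7, 190.2]
tcp_rot: [-179.9, 0.0, 65.4]
ft_force: [0.6, -0.5, -1.9]
finger_gap: 25.3
grip_force: 44.4
```

Emit:
apply_moves:
  rows:
    - [-10,40,0,0,0,0]
    - [-10,40,0,0,0,0]
    - [-10,40,0,0,0,0]
    - [-9,41,0,0,0,0]
    - [0,0,0,0,0,0]

```text
time: 47.45
tool_pos: [525.7, -196.5, 189.0]
tcp_rot: [-179.9, 0.0, 65.1]
ft_force: [-0.6, -0.1, -2.0]
finger_gap: 25.0
grip_force: 44.7
```

Emit:
apply_moves:
  rows:
    - [0,0,40,0,0,0]
    - [0,0,40,0,0,0]
    - [0,0,0,0,0,0]
    - [0,0,0,0,0,0]
    - [0,0,0,0,0,0]

```text
time: 48.08
tool_pos: [526.4, -195.8, 113.4]
tcp_rot: [179.8, 0.0, 65.4]
ft_force: [0.4, 0.6, -0.7]
finger_gap: 25.2
grip_force: 44.7
```

```bash
python3 -c "
from h import *
go(*car(-65,-32),52,65.4)"
```

```text
t 48.08 pos [ 526.4 -195.8  113.4] rpy [179.8   0.   65.4] gap 25.2
 turn z rad -0.0  then shift [-0.2 -0.9 61.4]
```

Emit:
apply_moves:
  rows:
    - [0,-0.5,20,0,0,0]
    - [0,0,20,0,0,0]
    - [0,0,10,0,0,0]
    - [0,0,4,0,0,0]
    - [0,0,3,0,0,0]

```text
time: 48.7
tool_pos: [524.6, -195.1, 53.6]
tcp_rot: [180.0, -0.0, 65.4]
ft_force: [-0.5, 0.7, -0.8]
finger_gap: 25.0
grip_force: 44.7
```

Emit:
apply_moves:
  rows:
    - [0,0,0.5,0,0,0]
    - [0,0,0,0,0,0]
    - [0,0,0,0,0,0]
    - [0,0,0,0,0,0]
    - [0,0,0,0,0,0]

```text
time: 49.32
tool_pos: [524.6, -195.1, 53.4]
tcp_rot: [180.0, 0.0, 65.4]
ft_force: [0.6, -0.7, -2.5]
finger_gap: 25.0
grip_force: 44.7
```

Gripped at TCP 1.1, so the deck is near 51; 2 mm more, then release.

Emit:
apply_moves:
  rows:
    - [0,0,1,0,0,0]
    - [0,0,1,0,0,0]
    - [0,0,0,0,0,0]
    - [0,0,0,0,0,0]
    - [0,0,0,0,0,0]

```text
time: 49.95
tool_pos: [524.5, -195.0, 51.2]
tcp_rot: [-180.0, 0.0, 65.4]
ft_force: [0.1, -0.5, -1.3]
finger_gap: 25.0
grip_force: 44.8
```

Emit:
apply_moves:
  rows:
    - [0,0,0,0,0,0]
    - [0,0,0,0,0,0]
    - [0,0,0,0,0,0]
    - [0,0,-20,0,0,0]
    - [0,0,-40,0,0,0]
  fingers: 45

```text
time: 50.58
tool_pos: [523.4, -194.5, 111.3]
tcp_rot: [-179.8, -0.0, 65.4]
ft_force: [0.0, -1.4, 0.7]
finger_gap: 44.7
grip_force: 0.0
```

Emit:
apply_moves:
  rows:
    - [0,0,-50,0,0,0]
    - [0,0,-40,0,0,0.18]
    - [0,0,0,0,0,0.18]
    - [0,0,0,0,0,0.18]
    - [0,0,0,0,0,0.18]

```text
time: 51.2
tool_pos: [525.0, -195.2, 203.4]
tcp_rot: [179.9, -0.1, 23.8]
ft_force: [-0.1, 0.1, 0.3]
finger_gap: 45.1
grip_force: 0.0
```

```bash
python3 - <<'E'
from h import *
s,p,d=wrist('w5.png');W=wcloud(s,d);x,y,z=W[...,0],W[...,1],W[...,2];ok=d>0
q=car(-65,0);print(car(-65,-32));rect(W,ok&(np.hypot(x-q[0],y-q[1])<60)&(z>62)&(z<80))
go(558.5,-415.2,185,-54.3)
E
```

```text
[ 525.46269601 -195.57866756]
1187 [ 573.8 -207.1] [25.5 26.4] 59.7 z 71.6 mean [ 574.2 -206.6]
52 [ 577.4 -255.8] [6.2 3.2] 6.2 z 69.8 mean [ 577.8 -255.5]
1145 [ 524.8 -193.9] [26.1 26.2] 66.4 z 71.6 mean [ 525.7 -193.5]
48 [ 541.  -239.6] [3.1 6.8] 20.8 z 72.6 mean [ 540.6 -238.3]
61 [ 501.8 -226.2] [11.   4.5] 85.3 z 70.6 mean [ 502.6 -223. ]
t 51.25 pos [ 525.  -195.2  203.3] rpy [ 1.799e+02 -1.000e-01  2.330e+01] gap 44.6
 turn z rad 1.354  then shift [198.2 101.1  18.3]
```

View pics/w5.png

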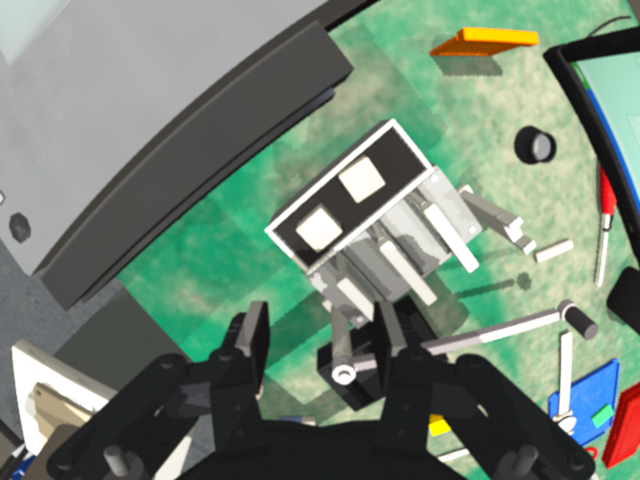

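Emit:
apply_moves:
  rows:
    - [0,0,0,0,0,0.17]
    - [0,0,0,0,0,0.17]
    - [0,0,0,0,0,0.17]
    - [0,0,0,0,0,0.17]
    - [0,0,0,0,0,0.17]
  fingers: 50

```text
time: 51.88
tool_pos: [524.9, -195.2, 202.8]
tcp_rot: [-180.0, -0.1, -24.7]
ft_force: [0.1, 0.1, -0.5]
finger_gap: 49.9
grip_force: 0.0
```

Emit:
apply_moves:
  rows:
    - [0,0,0,0,0,0.17]
    - [0,0,0,0,0,0.17]
    - [0,0,0,0,0,0.164]
    - [40,20,0,0,0,0]
    - [40,20,0,0,0,0]

```text
time: 52.5
tool_pos: [540.8, -283.9, 203.2]
tcp_rot: [-179.9, -0.1, -53.2]
ft_force: [-0.2, 0.2, -0.5]
finger_gap: 49.8
grip_force: 0.0
```

Emit:
apply_moves:
  rows:
    - [40,20,0,0,0,0]
    - [35,20,0,0,0,0]
    - [10,20,0,0,0,0]
    - [0,0,0,0,0,0]
    - [0,0,0,0,0,0]

```text
time: 53.12
tool_pos: [542.6, -386.2, 201.8]
tcp_rot: [-180.0, 0.0, -53.3]
ft_force: [-0.1, 0.1, 0.5]
finger_gap: 49.8
grip_force: 0.0
```

```bash
python3 - <<'E'
from h import *
s,p,d=wrist();W=wcloud(s,d);x,y,z=W[...,0],W[...,1],W[...,2];ok=d>0
rect(W,ok&(abs(x-558)<40)&(abs(y+415)<40)&(z>138)&(z<170))
rect(W,ok&(abs(x-500)<90)&(abs(y+335)<90)&(z>107)&(z<120))
go(558.5,-415.2,117,-54.3)
E
```

```text
674 [ 557.5 -414.5] [15.2 15.3] 78.2 z 147.4 mean [ 558.3 -414.9]
154 [ 559.6 -416.9] [17.3 10.5] 36.0 z 113.3 mean [ 561.4 -418.2]
2175 [ 495.7 -327. ] [ 15.9 180.9] 36.2 z 113.6 mean [ 503.2 -338.5]
129 [ 587.3 -331.6] [6.3 7.5] 68.1 z 116.9 mean [ 586.6 -332.9]
t 53.17 pos [ 542.8 -385.9  201.8] rpy [-180.    -0.   -53.3] gap 50.1
 turn z rad 0.017  then shift [32.9  4.3 84.8]
```

Emit:
apply_moves:
  rows:
    - [33,4,0,0,0,0.015]
    - [0,0,20,0,0,0]
    - [0,0,20,0,0,0]
    - [0,0,0,0,0,0]
    - [0,0,0,0,0,0]

```text
time: 53.8
tool_pos: [558.9, -415.4, 161.3]
tcp_rot: [180.0, 0.0, -54.2]
ft_force: [-0.3, 0.4, 1.1]
finger_gap: 49.9
grip_force: 0.0
```

Emit:
apply_moves:
  rows:
    - [0,0,15,0,0,0]
    - [0,0,15,0,0,0]
    - [0,0,14,0,0,0]
    - [0,0,0,0,0,0]
    - [0,0,0,0,0,0]

```text
time: 54.42
tool_pos: [559.1, -416.2, 117.4]
tcp_rot: [-180.0, -0.0, -54.3]
ft_force: [0.5, -0.3, 0.0]
finger_gap: 49.8
grip_force: 0.0
```

Emit:
apply_moves:
  rows:
    - [0,0,0,0,0,0]
    - [0,0,0,0,0,0]
    - [0,0,0,0,0,0]
    - [0,0,0,0,0,0]
    - [0,0,0,0,0,0]
  fingers: 0
  grip_force: 40

```text
time: 55.05
tool_pos: [559.4, -416.4, 117.7]
tcp_rot: [-180.0, -0.1, -54.3]
ft_force: [2.3, -2.7, 1.1]
finger_gap: 14.6
grip_force: 39.0
```

Emit:
apply_moves:
  rows:
    - [0,0,-8,0,0,0]
    - [0,0,-8,0,0,0]
    - [0,0,-8,0,0,0]
    - [0,0,-8,0,0,0]
    - [0,0,0,0,0,0]

```text
time: 55.68
tool_pos: [559.2, -416.1, 150.3]
tcp_rot: [-180.0, -0.0, -54.3]
ft_force: [0.8, -0.5, -0.7]
finger_gap: 14.7
grip_force: 39.0
```

```bash
python3 - <<'E'
from h import *
go(*car(22,116),148,-24.6)
pv=car(22,-84);p=sense()['tool_pos'][:2]-pv;print(np.hypot(*p),np.degrees(np.arctan2(p[1],p[0])))
E
```

```text
t 55.67 pos [ 559.2 -416.1  150.3] rpy [-180.    -0.   -54.3] gap 14.7
 turn z rad -0.518  then shift [ 25.5 -99.4   2.3]
200.81497082261643 -54.269218515616075
```

Emit:
apply_moves:
  rows:
    - [-0.27,-10.4,0,0,0,-0.052]
    - [-0.27,-10.4,0,0,0,-0.052]
    - [-0.27,-10.4,0,0,0,-0.052]
    - [-0.27,-10.4,0,0,0,-0.052]
    - [-0.27,-10.4,0,0,0,-0.052]

```text
time: 56.3
tool_pos: [597.6, -379.8, 149.2]
tcp_rot: [-180.0, -0.0, -39.2]
ft_force: [3.0, -2.0, -2.9]
finger_gap: 14.7
grip_force: 39.0
```

Emit:
apply_moves:
  rows:
    - [-0.27,-10.4,0,0,0,-0.052]
    - [-0.27,-10.4,0,0,0,-0.052]
    - [-0.27,-10.4,0,0,0,-0.052]
    - [-0.27,-10.4,0,0,0,-0.052]
    - [-0.27,-9.5,0,0,0,-0.05]

```text
time: 56.92
tool_pos: [624.5, -336.7, 149.5]
tcp_rot: [-180.0, -0.0, -24.4]
ft_force: [3.5, -2.1, -1.5]
finger_gap: 14.6
grip_force: 39.0
```

Emit:
apply_moves:
  rows:
    - [0,0,0,0,0,0]
    - [0,0,0,0,0,0]
    - [0,0,0,0,0,0]
    - [0,0,0,0,0,0]
    - [0,0,0,0,0,0]

```text
time: 57.55
tool_pos: [624.3, -337.0, 149.5]
tcp_rot: [-180.0, -0.0, -24.5]
ft_force: [5.6, -1.0, -0.9]
finger_gap: 14.8
grip_force: 39.0
```

```bash
python3 - <<'E'
from h import *
go(623.9,-335.9,148,-24.6)
pv=car(22,-84);p=sense()['tool_pos'][:2]-pv;print(np.hypot(*p),np.degrees(np.arctan2(p[1],p[0])))
E
```

```text
t 57.55 pos [ 624.3 -337.   149.5] rpy [-180.    -0.   -24.5] gap 14.8
 turn z rad 0.002  then shift [-0.8 -0.8  1.5]
200.72772575064036 -24.71201711141361
```

Emit:
apply_moves:
  rows:
    - [-0.5,-0.5,10,0,0,0]
    - [0,0,10,0,0,0]
    - [0,0,7,0,0,0]
    - [0,0,4,0,0,0]
    - [0,0,0,0,0,0]

```text
time: 58.18
tool_pos: [624.8, -337.0, 118.5]
tcp_rot: [180.0, -0.2, -24.5]
ft_force: [7.6, -3.7, 1.0]
finger_gap: 14.1
grip_force: 39.3
```

Emit:
apply_moves:
  rows:
    - [0,0,0,0,0,0]
    - [0,0,0,0,0,0]
    - [0,0,0,0,0,0]
    - [0,0,0,0,0,0]
    - [0,0,0,0,0,0]
  fingers: 50

```text
time: 58.8
tool_pos: [623.5, -336.6, 118.2]
tcp_rot: [-180.0, 0.0, -24.6]
ft_force: [-0.7, 0.7, 0.2]
finger_gap: 50.0
grip_force: 0.0
```

Emit:
apply_moves:
  rows:
    - [0,0,-30,0,0,0]
    - [0,0,-40,0,0,0]
    - [0,0,-30,0,0,0]
    - [-20,30,0,0,0,0]
    - [0,40,0,0,0,0]

```text
time: 59.42
tool_pos: [576.1, -391.5, 219.3]
tcp_rot: [180.0, -0.1, -24.5]
ft_force: [-0.6, 0.0, 0.3]
finger_gap: 50.4
grip_force: 0.0
```

Emit:
apply_moves:
  rows:
    - [0,40,0,0,0,0]
    - [0,0,0,0,0,0]
    - [0,0,0,0,0,0]
    - [0,0,0,0,0,0]
    - [0,0,0,0,0,0]

```text
time: 60.05
tool_pos: [560.3, -427.5, 218.4]
tcp_rot: [-180.0, -0.0, -24.5]
ft_force: [-0.6, 0.6, -0.6]
finger_gap: 50.2
grip_force: 0.0
```

```bash
python3 - <<'E'
from h import *
s,p,d=wrist('w6.png');W=wcloud(s,d);x,y,z=W[...,0],W[...,1],W[...,2];ok=d>0
def cf(n,m):
    k,l,st,_=cv2.connectedComponentsWithStats(m.astype(np.uint8))
    for i in range(1,k):
        if st[i,4]<60: continue
        q=W[l==i];r=cv2.minAreaRect(q[:,:2].astype(np.float32));D=np.array(r[0])-C0
        print(n,st[i,4],'car',np.round([D@[np.sin(CY),-np.cos(CY)],D@[np.cos(CY),np.sin(CY)]],1),np.round(r[1],1),round(r[2],1),round(float(np.median(q[:,2])),1))
near=ok&(np.hypot(x-C0[0],y-C0[1])<150)
cf('knob',near&(z>138)&(z<170));cf('bar',near&(z>109)&(z<116));cf('rails',near&(z>88)&(z<100));cf('blk',near&(z>62)&(z<78))
E
```

```text
knob 514 car [ 22.9 114.5] [15.3 15.8] 81.1 147.2
bar 132 car [ 25.9 116.1] [18. 11.] 2.2 113.1
bar 1407 car [22.3 44.6] [  9.2 116. ] 64.9 113.5
bar 60 car [34.9 83.6] [10.5  4.5] 0.8 112.5
rails 135 car [30.2 85.6] [18.2  8.4] 31.1 93.5
rails 554 car [-11.   41.9] [42.8 10.5] 64.8 95.4
rails 179 car [26.5 42.1] [12.  10.1] 67.5 94.9
rails 525 car [-11.4  -0.5] [41.8 11.3] 65.5 95.3
rails 164 car [25.9 -0.5] [11.8 10.8] 74.1 94.6
blk 190 car [24.5 86.9] [26.8  8.9] 44.5 70.3
blk 171 car [-16.1  42.5] [30.7  2.5] 63.7 69.0
blk 138 car [21.2 43. ] [22.7  5. ] 57.2 68.7
blk 654 car [-73.9  17. ] [26.5 27.2] 61.4 71.3
blk 197 car [-16.7   0.7] [31.7  3. ] 62.2 68.5
blk 167 car [21.   1.1] [22.1  5.6] 58.0 68.5
blk 583 car [-65.8 -33. ] [26.8 27.2] 67.3 71.2
blk 147 car [-15.9 -40.8] [33.   3.5] 63.9 67.5
```

View pics/w6.png

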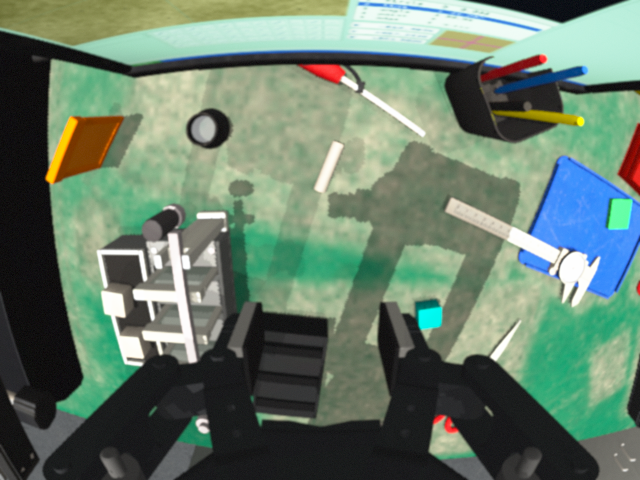

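```bash
python3 -c "
from h import *
print(job.hand_in())"
```

```text
the job is handed in; nothing more can be done
None
```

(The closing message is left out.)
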